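# Lock the bayonet lid on the nozzle canister

## Task

Close the red canister with its red lid: lower the lid upright into the mouth with its two ears in the gaps between the steel claws until it sits flat on the rim, then twist it clockwise, seen from above, so that the ears run under the claws and wedge tight against the stops, and let go. Leave the blue lid where it stands.

Things in the scene. Friction and masses are not known exactly. Their poses are not given: they have to be found in the camera images.
- red_lid: Loose red bayonet lid, 150 g, upright. Disc 84 mm across, 6 mm thick; two ears at its +x and -x (20 degrees wide, to radius 60 mm, white dots). White tapered plug below: 24 mm deep, 42 mm wide at its foot, 66 mm under the disc; it enters the mouth with 6 mm of play all round. Origin: centre of the disc's underside (24 mm above the bench at the start); z up. Same after a half turn.
- red_lid_grip (a point): Centre of the red lid's grip bar, 38 mm above the lid's origin, same axes. The bar runs along x, in line with the ears: 66 mm long, 14 mm wide, 24 mm tall, on a narrower web. Twisting is free at first, then binds over the last 13 degrees as the ramps squeeze: grip the bar firmly (20 to 40 N).
- red_canister: White pot with red band and red rim flange (146 mm wide, top 60 mm up), fixed to the bench. Two steel claws on the flange at its +x and -x, 18 mm tall, overhang radii 51 to 73 mm, from 30 degrees counterclockwise of the axis (open end) to 16 clockwise of it (closed by the stop); sprung ramps beneath. Origin: centre of the underside on the bench; z up. A twin with a blue flange is not used.
- red_canister_mouth (a point): Centre of the red canister's open mouth (78 mm wide, 50 mm deep), level with the flange top; same axes as the canister. Lower the lid with its x axis about 60 degrees (50 to 100 will do) counterclockwise of the canister's x; it sinks until its origin is at this point. Turned clockwise it meets the stops when the two x axes are in line; friction then keeps it locked.
- blue_lid: Blue lid of the same shape as the red one, upright on the bench; leave it alone. Origin: centre of the disc's underside, 24 mm above the bench.
Things that resemble listed ones, but are neither listed nor needed, are in the scene too. Leave any purple or turquoise look-alike of the red_lid alone.

How it is judged:
By the outcome, as a careful person would: the job done as asked, in the order asked, and still so for the second after the job is handed in, with the robot touching nothing.
It also fails if it takes over 38 s, if anything falls off the work surface, if the arm or the gripper's body presses on something with over 40 N, if the wrist force passes 120 N, or if a joint passes its speed limit or range.

## Robot

A 6-joint arm with a two-finger parallel gripper is mounted at the origin on a cart in front of the work surface, level with it; the furniture and walls round the work are solid. World frame = base frame: x ahead of the robot, y to its left, z up, the work surface at z = 0. Lengths are in m, angles in rad, forces in N, time in s.
With the tool pointing down it reaches from about 0.3 to 0.85 m from the base axis. Payload 5.4 kg.
Tool frame: the origin (TCP) lies on the centre line of the jaws, within the pads' length; the fingertips stand 19 mm ahead of it and the grasp point (between the pads) is the TCP; y points along the fingers, z is the direction in which the jaws open and shut, and the axes are right-handed (so a half turn about y gives the same grasp; the last joint's range is limited). The gripper opens to 85 mm and grips with 20 to 120 N. Pads are 22 mm wide; open, the fingers measure 114 mm over their backs; the gripper's body (76 mm by 85 mm) begins 54 mm behind the grasp point. The pads swing forward as they close: fully open they stand 13 mm farther back than shut.
Start: joints at [-1.538, 0.158, 1.597, -0, 1.386, -0.21], TCP at [0.138, -0.558, 0.25] pointing down, gripper open.
Joint ranges: [-2.91, 2.91], [-0.94, 2.29], [0.18, 2.7], [-1.29, 4.43], [0.17, 2.64], [-3, 3]. Speed limits (rad/s): [2.57, 2.57, 3.14, 3.14, 3.14, 3.14].

## Interface

Orientations are given as a unit quaternion [w, x, y, z].
In Python, from plant import env gives the robot as it stands. The module is installed in compiled form; this text tells all that it offers.
- The arm moves only by the shell command python3 -m inch 'ROWS' [FORCE]. ROWS is JSON, a list of rows, each a list of 3 entries, a list of its own where there are three numbers: the closure, from 0 (fully open) to 1 (shut), then the shift along the tool's x, y, z in cm, then the turn, a rotation vector about the tool's x, y, z in rad. A call has 1 to 8 rows; each row shifts and turns the pose as measured when the row begins, along the tool's axes as they then stand; what a row does not reach is not made up. A row lasts 1/8 s, in which the tool goes at most 62.5 mm and 10.7 degrees, less where a joint would pass 70% of its speed; a pose out of reach is approached as far as the arm can. A call with a gripper value outside its range is refused whole. The fingers move at their own pace and stop on an object; FORCE is the grip in N (left out, the last holds). Time passes only in rows, so rows that do not move let the fingers close. It gives the time, the measured TCP pose, the force and the opening at its end, in the units of the state.
- env.read_state(): the state, without advancing time (a new reading comes with each control period).
- env.snapshot(name): name is "scene" or "top" or "wrist"; returns a dict with "image" (480x640x3 uint8, red, green, blue), "camera_matrix" (3x3 intrinsics, pixels), "xyz" and "orientation" of the camera in the world. Camera axes: x right, y down, z forward; pixel columns grow to the right and rows downward; lengths in m; the calibration is good to about 2 mm. A picture is of the moment at which its call begins. There is no depth.
- env.hand_in(): hands the job in, once; it reports no verdict.
The state is a dict: "t": time; "qpos": joint angles; "joint_vel": joint speeds; "joint_torque": joint torques, N m; "tool_pos": TCP position; "eef_rot": TCP orientation; "force": force on the tool from outside, world axes, zero at the start; "wrist_torque": the same for the moment, N m; "finger_gap": opening from 0.0 (shut) to 1.0 (fully open).
Only numpy, scipy, OpenCV 4.12 (cv2) and the standard library are available. Lean on these libraries where they do the work, as an engineer would, in place of code of your own. Each camera call takes 0.05 s, during which the arm holds its last target. There are 200 camera calls.

## Working session

There is one attempt and no reset: what is moved stays moved. The work goes in short steps, Python scripts to look and compute and a shell command to move; the robot and the scene stay as the last step left them, time stands still between calls to the robot, and variables do not carry over. Pictures are saved under pics/ and viewed, about 8 in all and at most 12, crops included, and the job is handed in when it is done.

```bash
mkdir -p pics; cat > h.py <<'E'
import numpy as np, cv2
from plant import env
from scipy.spatial.transform import Rotation as R
def rot(q): return R.from_quat([q[1],q[2],q[3],q[0]])
def snap(n,f=None):
    s=env.snapshot(n)
    if f: cv2.imwrite('pics/'+f,s['image'][:,:,::-1])
    return s
def ray(s,u,v,z):
    K=np.array(s['camera_matrix']);d=rot(s['orientation']).apply(np.linalg.solve(K,[u,v,1.]))
    c=np.array(s['xyz']);return c+d*(z-c[2])/d[2]
def proj(s,p):
    K=np.array(s['camera_matrix']);q=K@rot(s['orientation']).inv().apply(np.array(p)-s['xyz']);return q[:2]/q[2]
E
python3 - <<'E'
from h import *
for n in('top','scene'):
    s=snap(n,n+'1.png');print(n,s['xyz'],s['orientation'])
st=env.read_state();print(st['tool_pos'],rot(st['eef_rot']).as_matrix().round(3),st['t'])
E
```

```text
top [0.37939928 0.16596535 1.03729178] [-0.04023071  0.71043621 -0.7011713   0.04495206]
scene [-0.23075843  0.51563329  0.75873306] [ 0.22850861 -0.48116684  0.76519889 -0.36157012]
[ 0.13820833 -0.55762038  0.24940028] [[-0.971 -0.     0.24 ]
 [-0.24   0.002 -0.971]
 [-0.    -1.    -0.002]] 0.1
```

View pics/top1.png

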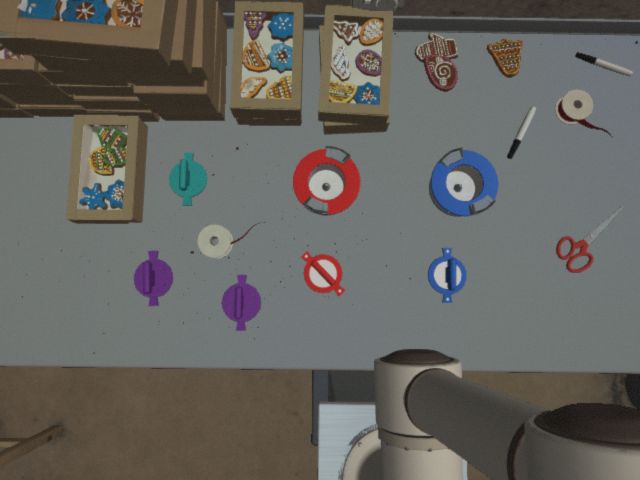

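View pics/scene1.png

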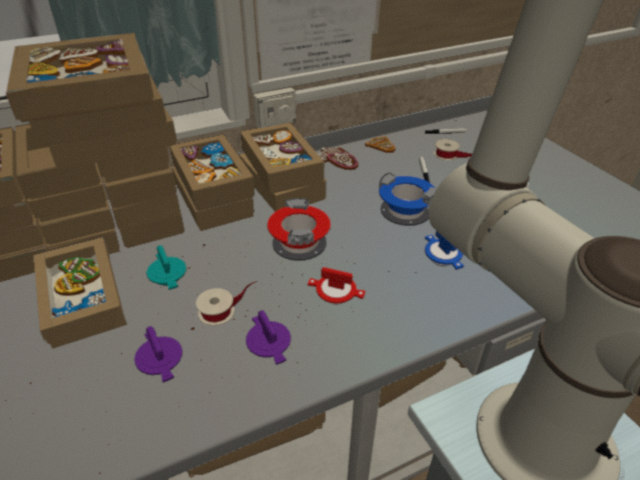

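Top view candidates for the red lid: red (323,273), purple (153,278) and (241,302), turquoise (188,178), blue (447,274). I choose the red one, at (323,273). The red canister is at (326,182), and blue is its twin at (463,183).

```bash
python3 - <<'E'
from h import *
s=snap('top');im=s['image'];hsv=cv2.cvtColor(im,cv2.COLOR_RGB2HSV)
h,S,v=cv2.split(hsv)
red=(((h<8)|(h>172))&(S>150)&(v>60)).astype(np.uint8)
def win(m,u0,u1,v0,v1):
    o=np.zeros_like(m);o[v0:v1,u0:u1]=m[v0:v1,u0:u1];return o
# canister: outer contour of flange -> world on z=.06 -> circle
def pts(m):
    c=max(cv2.findContours(m,0,cv2.CHAIN_APPROX_NONE)[0],key=cv2.contourArea)[:,0]
    return c
def circ(P):
    A=np.c_[2*P,np.ones(len(P))];b=(P**2).sum(1);x=np.linalg.lstsq(A,b,rcond=None)[0];return x[:2],np.sqrt(x[2]+x[:2]@x[:2])
c=pts(win(red,285,370,138,225));P=np.array([ray(s,a,b,.06)[:2] for a,b in c])
for i in range(6):
    o,r=circ(P);d=np.abs(np.hypot(*(P-o).T)-r);P=P[d<max(.003,0)] if i else P[d<.006]
print('can',o,r,len(P))
# grey claws: pixels of low sat in annulus 51..73mm at z .078
g=[]
for vv in range(138,225):
    for uu in range(285,370):
        p=ray(s,uu,vv,.078)[:2]-o;rr=np.hypot(*p)
        if .054<rr<.070 and S[vv,uu]<90: g.append(np.degrees(np.arctan2(p[1],p[0])))
g=np.array(g);print(np.histogram(g,bins=np.arange(-180,181,10)))
# lid
m=win(red,295,350,245,302);c=pts(m);P=np.array([ray(s,a,b,.03)[:2] for a,b in c])
for i in range(6):
    q,r=circ(P);d=np.abs(np.hypot(*(P-q).T)-r);P=P[d<(.008 if i<2 else .004)]
print('lid',q,r,len(P))
ys,xs=np.nonzero(m);Q=np.array([ray(s,a,b,.03)[:2] for a,b in zip(xs,ys)])-q
e=Q[np.hypot(*Q.T)>.048];a=np.arctan2(e[:,1],e[:,0]);print('ears',np.degrees(np.angle(np.exp(2j*a).mean())/2),len(e))
out=[cv2.resize(im[y:y+90,x:x+90],(400,400),interpolation=2) for x,y in((280,138),(278,228))]
cv2.imwrite('pics/crop.png',np.hstack(out)[:,:,::-1])
E
```

```text
can [0.62451816 0.14909606] 0.07037954069406782 116
(array([ 7,  0,  0,  0,  0,  0,  0,  0,  0,  0,  1,  3,  6, 21, 37, 35, 37,
       42, 16,  7,  7,  6,  4,  3,  1,  1,  0,  0,  0,  0,  0, 11, 39, 39,
       38, 43]), array([-180, -170, -160, -150, -140, -130, -120, -110, -100,  -90,  -80,
        -70,  -60,  -50,  -40,  -30,  -20,  -10,    0,   10,   20,   30,
         40,   50,   60,   70,   80,   90,  100,  110,  120,  130,  140,
        150,  160,  170,  180]))
lid [0.428142   0.15439639] 0.03991956795674505 102
ears 44.64809148073346 54
```

View pics/crop.png

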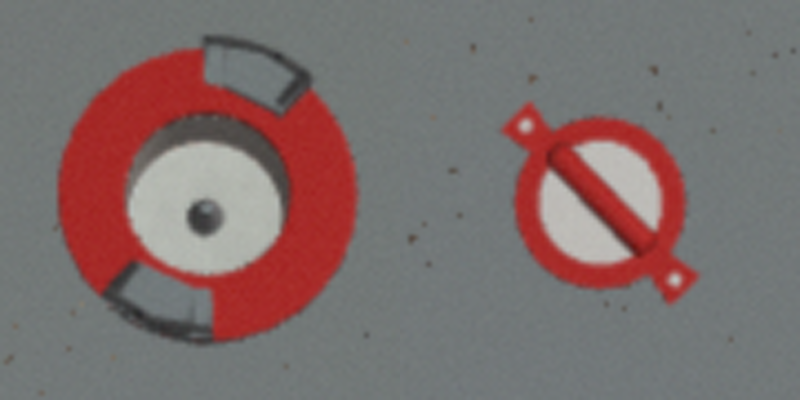

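The crop confirms the red lid: ear dots at crop (525,125) and (675,280), bar in line with them. The canister's claws have their dark stop ends clockwise, which puts its axis at about -29°. The lid is at 44.6°, so about 74° ccw of the canister, and it can go in without turning. I'll move now.

```bash
python3 -m inch '[[0,[-3.5,0.3,-4.8],[0,0,0]],[0,[-3.5,0.3,-4.8],[0,0,0]],[0,[-3.5,0.3,-4.8],[0,0,0]],[0,[-3.5,0.3,-4.8],[0,0,0]],[0,[-3.5,0.3,-4.8],[0,0,0]],[0,[-3.5,0.3,-4.8],[0,0,0]],[0,[-3.5,0.3,-4.8],[0,0,0]],[0,[-3.5,0.3,-4.8],[0,0,0]]]' 30
cat > go.py <<'E'
# usage: go.py x y z zaxis_yaw_deg : remaining shift in tool axes (cm) and turn
import sys; from h import *
a=list(map(float,sys.argv[1:5]));st=env.read_state();M=rot(st['eef_rot']).as_matrix()
zt=np.array([np.cos(np.radians(a[3])),np.sin(np.radians(a[3])),0]);yt=np.array([0,0,-1.]);T=np.c_[np.cross(yt,zt),yt,zt]
print('t',round(st['t'],2),'pos',np.round(st['tool_pos'],4),'F',np.round(st['force'],1),'Tq',np.round(st['wrist_torque'],2),'gap',round(float(st['finger_gap']),3),'q',np.round(st['qpos'],2))
print('shift cm',np.round(M.T@(np.array(a[:3])-st['tool_pos'])*100,2),'turn',np.round(R.from_matrix(M.T@T).as_rotvec(),3),'yaw',np.degrees(np.arctan2(M[1,2],M[0,2])).round(1))
E
python3 go.py 0.428 0.154 0.2 -45.4
```

```text
t: 1.15
tool_pos: [0.3211, -0.1071, 0.2235]
eef_rot: [0.083, -0.081, 0.703, -0.701]
force: [1.2, -0.2, 0.2]
finger_gap: 0.999
t 1.15 pos [ 0.3211 -0.1071  0.2235] F [ 1.2 -0.2  0.2] Tq [-0.03 -0.02 -0.04] gap 0.999 q [-0.69 -0.52  2.23  0.    1.42  0.65]
shift cm [-16.42   2.47 -22.93] turn [ 0.002 -0.545 -0.004] yaw -76.6
```

```bash
python3 -m inch '[[0,[-3.4,0.4,-4.8],[0,0,0]],[0,[-3.4,0.4,-4.8],[0,0,0]],[0,[-3.4,0.4,-4.8],[0,0,0]],[0,[-3.4,0.4,-4.8],[0,0,0]],[0,[-2.8,0.4,-3.8],[0,0,0]],[0,[0,0,0],[0,-0.18,0]],[0,[0,0,0],[0,-0.18,0]],[0,[0,0,0],[0,-0.18,0]]]'
python3 go.py 0.428 0.154 0.2 -45.4
python3 -c "
from h import *
snap('wrist','w1.png')"
```

```text
t: 2.15
tool_pos: [0.4287, 0.169, 0.2028]
eef_rot: [-0.276, 0.273, -0.652, 0.652]
force: [-0.4, 0.2, 0.1]
finger_gap: 1.003
t 2.15 pos [0.4287 0.169  0.2028] F [-0.4  0.2  0.1] Tq [ 0.03 -0.03 -0.04] gap 1.003 q [ 0.11 -0.11  1.96  0.    1.28  0.89]
shift cm [1.12 0.27 1.  ] turn [-0.002  0.019 -0.004] yaw -44.3
```

View pics/w1.png

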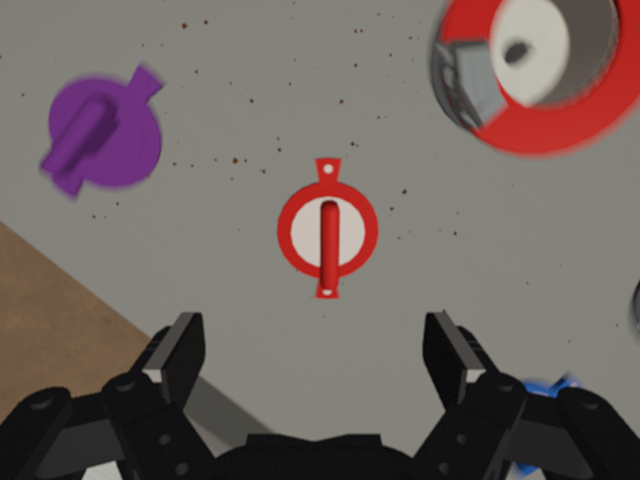

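The wrist view shows the red lid centred under the jaws, disc at (328,230), ear dots (328,169) and (327,294), bar upright in the image. The purple lid is at (105,132) and the canister at upper right. I'll refine from the dots.

```bash
cat > lid.py <<'E'
from h import *
s=snap('wrist')
a,b=ray(s,328,169,.03),ray(s,327,294,.03);print(a,b,'mid',(a+b)/2,'len',np.hypot(*(a-b)[:2]),'ang',np.degrees(np.arctan2(*(a-b)[1::-1])))
im=s['image'];h,S,v=cv2.split(cv2.cvtColor(im,cv2.COLOR_RGB2HSV))
red=(((h<8)|(h>172))&(S>150)&(v>60)).astype(np.uint8);red[:,:260]=0;red[:,400:]=0;red[310:]=0;red[:150]=0
c=max(cv2.findContours(red,0,cv2.CHAIN_APPROX_NONE)[0],key=cv2.contourArea)[:,0]
P=np.array([ray(s,*p,.03)[:2] for p in c])
for i in range(6):
    A=np.c_[2*P,np.ones(len(P))];x=np.linalg.lstsq(A,(P**2).sum(1),rcond=None)[0];r=np.sqrt(x[2]+x[:2]@x[:2]);d=abs(np.hypot(*(P-x[:2]).T)-r);P=P[d<(.008 if i<2 else .003)]
print('circle',x[:2],r,len(P))
E
python3 lid.py
```

```text
[0.46520695 0.19035083 0.03      ] [0.39128399 0.11335854 0.03      ] mid [0.42824547 0.15185469 0.03      ] len 0.10673526878630625 ang 46.16512517381272
circle [0.42965003 0.15380663] 0.04081235985160627 251
```

```bash
python3 -m inch '[[0,[1.15,3,1.0],[0,0,0]],[0,[0,4,0],[0,0,0]],[0,[0,4,0],[0,0,0]]]'
python3 go.py 0.4285 0.153 0.065 -44.6
```

```text
t: 2.62
tool_pos: [0.432, 0.1534, 0.094]
eef_rot: [-0.273, 0.263, -0.653, 0.656]
force: [0.1, -0.1, -1.0]
finger_gap: 1.003
t 2.62 pos [0.432  0.1534 0.094 ] F [ 0.1 -0.1 -1. ] Tq [ 0.03  0.03 -0.03] gap 1.003 q [0.08 0.04 2.06 0.   1.03 0.87]
shift cm [ 0.31  2.89 -0.24] turn [-0.009 -0.014 -0.012] yaw -45.4
```

```bash
python3 -m inch '[[0,[0.3,1.5,-0.2],[-0.009,-0.01,-0.012]],[0,[0,1.3,0],[0,0,0]],[0,[0,0,0],[0,0,0]]]'
python3 go.py 0.4285 0.153 0.065 -44.6
```

```text
t: 3.0
tool_pos: [0.4269, 0.1524, 0.0635]
eef_rot: [0.268, -0.272, 0.654, -0.653]
force: [-0.2, 0.6, 0.3]
finger_gap: 1.002
t 3.0 pos [0.4269 0.1524 0.0635] F [-0.2  0.6  0.3] Tq [-0.01  0.04 -0.01] gap 1.002 q [ 0.08  0.1   2.07 -0.    0.98  0.86]
shift cm [-0.15 -0.15  0.07] turn [ 0.004 -0.009  0.004] yaw -45.1
```

Good. Close on the bar.

```bash
python3 -m inch '[[1,[0,-0.1,0],[0,0,0]],[1,[0,0,0],[0,0,0]],[1,[0,0,0],[0,0,0]],[1,[0,0,0],[0,0,0]],[1,[0,0,0],[0,0,0]],[1,[0,0,0],[0,0,0]]]' 35
python3 go.py 0.4285 0.153 0.065 -44.6
```

```text
t: 3.75
tool_pos: [0.4298, 0.1528, 0.0678]
eef_rot: [-0.27, 0.269, -0.654, 0.654]
force: [-0.3, 1.0, -1.0]
finger_gap: 0.157
t 3.75 pos [0.4298 0.1528 0.0678] F [-0.3  1.  -1. ] Tq [-0.05 -0.02 -0.04] gap 0.157 q [ 0.08  0.09  2.07 -0.    0.98  0.86]
shift cm [ 0.08  0.28 -0.1 ] turn [-0.001 -0.01  -0.001] yaw -45.2
```

```bash
python3 -m inch '[[1,[0,-3,0],[0,0,0]],[1,[0,-4.5,0],[0,0,0]],[1,[0,-4.5,0],[0,0,0]],[1,[-1.5,-1.5,1.5],[0,0,0]]]'
python3 go.py 0.6245 0.149 0.2 -44.6
python3 -c "
from h import *
snap('wrist','w2.png')"
```

```text
t: 4.25
tool_pos: [0.4477, 0.1526, 0.2034]
eef_rot: [0.267, -0.272, 0.654, -0.653]
force: [1.0, -0.2, -1.0]
finger_gap: 0.155
t 4.25 pos [0.4477 0.1526 0.2034] F [ 1.  -0.2 -1. ] Tq [-0.02 -0.06 -0.05] gap 0.155 q [ 0.07 -0.06  1.92 -0.    1.29  0.86]
shift cm [-12.29   0.2   12.73] turn [ 0.005 -0.01   0.006] yaw -45.2
```

View pics/w2.png

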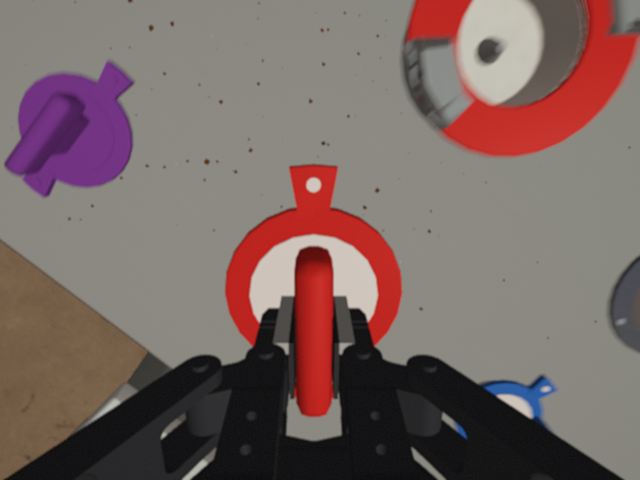

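The wrist view shows the lid held straight: bar at (314,330), ear dot at (314,185). The canister is at upper right (mouth ~(500,50)). Next I'll compute the in-hand offset and carry the lid over.

```bash
python3 - <<'E'
from h import *
s=snap('wrist');st=env.read_state();M=rot(st['eef_rot']).as_matrix();p=np.array(st['tool_pos'])
d=ray(s,314,185,p[2]-.036);print('dot in tool mm',M.T@(d-p)*1000)
E
python3 -m inch '[[1,[-4.1,0,4.2],[0,0,0]],[1,[-4.1,0,4.2],[0,0,0]],[1,[-2.5,0,2.6],[0,0,0]],[1,[0,0,0],[0,0,0]]]'
python3 go.py 0.6245 0.149 0.2 -44.6
python3 -c "
from h import *
snap('wrist','w3.png')"
```

```text
dot in tool mm [-52.8891149   35.74576398   1.1874204 ]
t: 4.85
tool_pos: [0.5988, 0.1495, 0.1916]
eef_rot: [0.262, -0.277, 0.656, -0.651]
force: [-0.1, -0.1, -1.8]
finger_gap: 0.154
t 4.85 pos [0.5988 0.1495 0.1916] F [-0.1 -0.1 -1.8] Tq [-0.06  0.05  0.02] gap 0.154 q [ 0.05  0.33  1.51 -0.    1.32  0.84]
shift cm [-1.77 -0.9   1.83] turn [ 0.016 -0.01   0.018] yaw -45.2
```

View pics/w3.png

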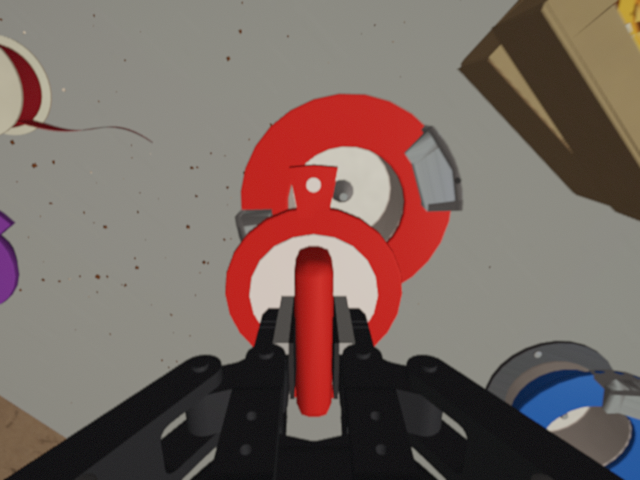

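The lid sits within 1 mm of centre in the hand. The view shows the canister flange arc (242–450, 95–290), claws at (437,170) and (252,222). I'll fit the flange arc and read the right claw's corners.

```bash
python3 - <<'E'
from h import *
s=snap('wrist');im=s['image'];h,S,v=cv2.split(cv2.cvtColor(im,cv2.COLOR_RGB2HSV))
red=(((h<8)|(h>172))&(S>140)&(v>60)).astype(np.uint8);red[:,:230]=0;red[:,470:]=0;red[280:]=0
c=max(cv2.findContours(red,0,cv2.CHAIN_APPROX_NONE)[0],key=cv2.contourArea)[:,0]
P=np.array([ray(s,*p,.06)[:2] for p in c if (p[1]<205 or p[0]>405) and p[1]<278])
o=np.array([.6245,.149]);P=P[np.hypot(*(P-o).T)>.06]
for i in range(8):
    A=np.c_[2*P,np.ones(len(P))];x=np.linalg.lstsq(A,(P**2).sum(1),rcond=None)[0];o=x[:2];r=np.sqrt(x[2]+o@o);d=abs(np.hypot(*(P-o).T)-r);P=P[d<(.006 if i<3 else .003)]
print('can',o,r,len(P))
for uv in((428,126),(462,210),(407,150),(427,209)):
    q=ray(s,*uv,.078)[:2]-o;print(uv,np.hypot(*q).round(4),np.degrees(np.arctan2(q[1],q[0])).round(1))
q=ray(s,343,190,.012)[:2]; print('hub',q)
E
python3 go.py 0.6245 0.149 0.15 -44.6
```

```text
can [0.62576494 0.14858551] 0.07150595396956475 314
(428, 126) 0.0689 4.2
(462, 210) 0.0714 -44.2
(407, 150) 0.051 3.7
(427, 209) 0.0492 -43.1
hub [0.62553661 0.14878934]
t 4.95 pos [0.5969 0.15   0.1919] F [-0.5 -0.1 -1.5] Tq [-0.01 -0.01 -0.01] gap 0.16 q [ 0.05  0.33  1.52 -0.    1.32  0.84]
shift cm [-1.97  4.12  2.09] turn [ 0.017 -0.009  0.019] yaw -45.2
```

```bash
python3 -m inch '[[1,[-2.0,0,2.1],[0.017,0,0.019]],[1,[0,0,0],[0,0,0]]]'
python3 go.py 0.6255 0.1487 0.15 -45
```

```text
t: 5.2
tool_pos: [0.623, 0.1498, 0.19]
eef_rot: [0.269, -0.271, 0.654, -0.653]
force: [-0.6, -0.1, -1.5]
finger_gap: 0.155
t 5.2 pos [0.623  0.1498 0.19  ] F [-0.6 -0.1 -1.5] Tq [ 0.01  0.02 -0.  ] gap 0.155 q [0.05 0.38 1.46 0.   1.31 0.83]
shift cm [-0.11  4.    0.26] turn [ 0.002 -0.002  0.002] yaw -45.1
```

```bash
python3 -m inch '[[1,[-0.1,3,0.2],[0,0,0]],[1,[0,2.2,0],[0,0,0]],[1,[0,0,0],[0,0,0]]]'
python3 go.py 0.6255 0.1487 0.102 -45
```

```text
t: 5.58
tool_pos: [0.6202, 0.1501, 0.137]
eef_rot: [0.268, -0.273, 0.654, -0.652]
force: [-0.4, 0.1, -1.6]
finger_gap: 0.155
t 5.58 pos [0.6202 0.1501 0.137 ] F [-0.4  0.1 -1.6] Tq [-0.   -0.04 -0.03] gap 0.155 q [0.05 0.43 1.5  0.   1.22 0.83]
shift cm [-0.3   3.5   0.49] turn [ 0.005 -0.     0.005] yaw -45.0
```

```bash
python3 -m inch '[[1,[-0.3,0.8,0.5],[0,0,0]],[1,[0,0.8,0],[0,0,0]],[1,[0,0.6,0],[0,0,0]]]'
python3 go.py 0.6255 0.1487 0.102 -45
```

```text
t: 5.95
tool_pos: [0.6265, 0.1489, 0.1169]
eef_rot: [0.27, -0.272, 0.654, -0.653]
force: [-0.2, -0.0, -2.3]
finger_gap: 0.158
t 5.95 pos [0.6265 0.1489 0.1169] F [-0.2 -0.  -2.3] Tq [ 0.02  0.07 -0.02] gap 0.158 q [0.05 0.46 1.5  0.   1.19 0.83]
shift cm [ 0.09  1.49 -0.05] turn [0.003 0.    0.002] yaw -45.0
```

```bash
python3 -m inch '[[1,[0,0.7,0],[0,0,0]],[1,[0,0.5,0],[0,0,0]],[1,[0,0.3,0],[0,0,0]]]'
python3 go.py 0.6255 0.1487 0.102 -45
```

```text
t: 6.32
tool_pos: [0.6265, 0.149, 0.1037]
eef_rot: [0.269, -0.272, 0.654, -0.653]
force: [-15.1, -1.9, 26.1]
finger_gap: 0.154
t 6.33 pos [0.6265 0.149  0.1037] F [-15.1  -1.9  26.1] Tq [-0.27  2.17 -0.03] gap 0.154 q [0.05 0.48 1.5  0.   1.17 0.83]
shift cm [ 0.1   0.17 -0.05] turn [0.003 0.001 0.003] yaw -45.0
```

Contact at 26 N with some side load. I'll ease it slightly and check the seating in a picture.

```bash
python3 -m inch '[[1,[0.15,-0.05,-0.15],[0,0,0]],[1,[0,0,0],[0,0,0]]]'
python3 go.py 0.6255 0.1487 0.102 -45
python3 - <<'E'
from h import *
a=snap('scene')['image'];b=snap('wrist')['image']
x,y=[int(k) for k in (230,170)]
cv2.imwrite('pics/c4.png',np.hstack([cv2.resize(a[y:y+120,x:x+120],(400,400),interpolation=2),cv2.resize(b[120:440,160:480],(400,400))])[:,:,::-1])
E
```

```text
t: 6.58
tool_pos: [0.6248, 0.1491, 0.105]
eef_rot: [0.27, -0.272, 0.654, -0.653]
force: [0.7, 1.0, -2.2]
finger_gap: 0.157
t 6.58 pos [0.6248 0.1491 0.105 ] F [ 0.7  1.  -2.2] Tq [-0.04 -0.01 -0.  ] gap 0.157 q [0.05 0.47 1.51 0.   1.16 0.83]
shift cm [-0.02  0.3   0.08] turn [0.002 0.001 0.002] yaw -44.9
```

View pics/c4.png

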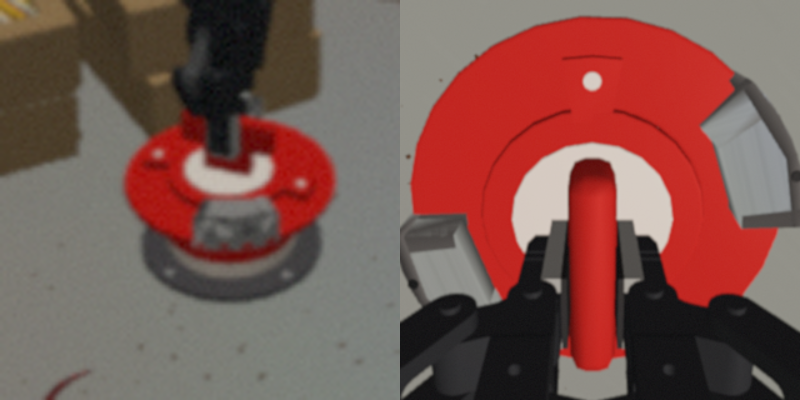

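The lid's disc lies on the red flange, ears in the gaps between the claws (dot at crop (592,82)). I'll press lightly and start the clockwise twist.

```bash
python3 -m inch '[[1,[0,0.12,0],[0,0,0]],[1,[0,0,0],[0,0.15,0]],[1,[0,0,0],[0,0.15,0]],[1,[0,0,0],[0,0.15,0]],[1,[0,0,0],[0,0.15,0]]]' 40
python3 go.py 0.6255 0.1487 0.102 -118
```

```text
t: 7.3
tool_pos: [0.6255, 0.1498, 0.1039]
eef_rot: [0.058, -0.06, 0.705, -0.704]
force: [-0.4, 0.8, -0.2]
finger_gap: 0.156
t 7.3 pos [0.6255 0.1498 0.1039] F [-0.4  0.8 -0.2] Tq [ 0.15 -0.05  0.08] gap 0.156 q [0.05 0.47 1.51 0.   1.16 1.45]
shift cm [0.02 0.19 0.1 ] turn [0.001 0.656 0.002] yaw -80.4
```

```bash
python3 -m inch '[[1,[0,0.1,0],[0,0.15,0]],[1,[0,0,0],[0,0.15,0]],[1,[0,0,0],[0,0.1,0]]]'
python3 go.py 0.6255 0.1487 0.102 -118
```

```text
t: 7.68
tool_pos: [0.6268, 0.1496, 0.1038]
eef_rot: [-0.086, 0.087, 0.702, -0.701]
force: [0.1, 0.1, -0.6]
finger_gap: 0.151
t 7.67 pos [0.6268 0.1496 0.1038] F [ 0.1  0.1 -0.6] Tq [-0.19  0.06  0.15] gap 0.151 q [0.05 0.47 1.51 0.   1.16 1.86]
shift cm [0.1  0.18 0.12] turn [ 0.001  0.243 -0.   ] yaw -104.1
```

```bash
python3 -m inch '[[1,[0,0,0],[0,0.12,0]],[1,[0,0,0],[0,0.12,0]],[1,[0,0,0],[0,0.12,0]],[1,[0,0,0],[0,0.12,0]]]'
python3 go.py 0.6255 0.1487 0.102 -118
```

```text
t: 8.18
tool_pos: [0.6265, 0.1481, 0.1043]
eef_rot: [0.25, -0.251, -0.659, 0.664]
force: [-0.6, 2.1, 0.5]
finger_gap: 0.156
t 8.18 pos [0.6265 0.1481 0.1043] F [-0.6  2.1  0.5] Tq [ 0.4  -0.04  5.43] gap 0.156 q [ 0.05  0.47  1.51 -0.01  1.16  2.34]
shift cm [0.12 0.23 0.02] turn [-0.006 -0.235 -0.003] yaw -131.4
```

The tool has turned past the expected end with 5.4 N m, so the bar may have twisted in the pads. I need to look.

```bash
python3 - <<'E'
from h import *
b=snap('wrist')['image'];a=snap('top')['image']
cv2.imwrite('pics/c5.png',np.hstack([cv2.resize(a[138:228,280:370],(400,400),interpolation=2),cv2.resize(b[120:440,160:480],(400,400))])[:,:,::-1])
E
```

```text
(no output)
```

View pics/c5.png

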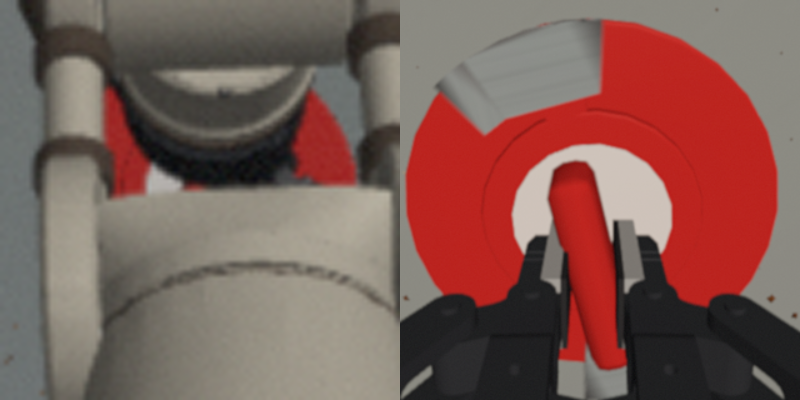

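The wrist crop shows the bar about 12° off the pads: it reached the wedge and slipped in the grip. I'll let go, measure the lid's angle, regrip in line and retighten.

```bash
python3 -m inch '[[0,[0,0,0],[0,0,0]],[0,[0,0,0],[0,0,0]],[0,[0,0,0],[0,0,0]],[0,[0,0,0],[0,0,0]],[0,[0,-3,0],[0,-0.12,0]],[0,[0,-3,0],[0,-0.11,0]],[0,[0,-2,0],[0,0,0]]]'
python3 go.py 0.6255 0.1487 0.104 -118
python3 -c "
from h import *
snap('wrist','w6.png')"
```

```text
t: 9.15
tool_pos: [0.6253, 0.148, 0.1832]
eef_rot: [0.175, -0.171, -0.684, 0.687]
force: [0.4, 0.4, -1.1]
finger_gap: 1.0
t 9.15 pos [0.6253 0.148  0.1832] F [ 0.4  0.4 -1.1] Tq [-0.05  0.04 -0.02] gap 1.0 q [ 0.05  0.39  1.45 -0.    1.3   2.11]
shift cm [-0.01  7.92 -0.11] turn [-0.005 -0.006  0.004] yaw -118.3
```

View pics/w6.png

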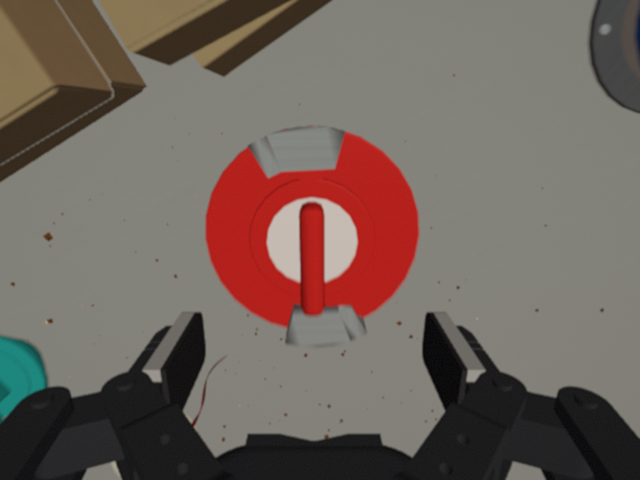

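The view shows the bar upright at (312,205)–(313,312) and the claws at (297,150) and (325,327), ears hidden under them. I'll compare the bar angle with the claw ends numerically.

```bash
cat > ang.py <<'E'
from h import *
s=snap('wrist');im=s['image'];h,S,v=cv2.split(cv2.cvtColor(im,cv2.COLOR_RGB2HSV))
# bar: red region enclosed by the white centre rows
red=(((h<10)|(h>170))&(S>120)).astype(np.uint8)
pts=[]
for r in range(210,280):
    c=[x for x in range(285,345) if red[r,x]]
    # contiguous run around u~312
    run=[x for x in c if 296<=x<=330]
    pts.append(((min(run)+max(run))/2,r))
P=np.array([ray(s,*p,.110)[:2] for p in pts]);d=np.linalg.svd(P-P.mean(0))[2][0]
d*=np.sign(d[0]);print('bar ang',np.degrees(np.arctan2(d[1],d[0])),P.mean(0))
o=np.array([.6255,.1487])
g=(S<60)
for lo,hi,off in((-90,40,0),(90,220,180)):
    A=[]
    for vv in range(110,360):
        for uu in range(200,430):
            if g[vv,uu]:
                q=ray(s,uu,vv,.078)[:2]-o;a=np.degrees(np.arctan2(q[1],q[0]))
                a=(a+90)%360-90
                if .056<np.hypot(*q)<.068 and lo<a<hi:A.append(a)
    A=np.array(A);hh,e=np.histogram(A,bins=np.arange(lo,hi+1,4));k=hh>hh.max()/2
    print('claw',off,e[:-1][k].min()-off,e[1:][k].max()-off)
E
python3 ang.py; python3 go.py 0.6255 0.1487 0.104 -118
```

```text
bar ang -27.756381810347733 [0.63667884 0.14254715]
claw 0 -42 2
claw 180 -82 14
t 9.25 pos [0.6267 0.1481 0.1849] F [ 0.9  0.3 -0.4] Tq [ 0.02 -0.04  0.01] gap 1.0 q [ 0.05  0.39  1.45 -0.    1.3   2.11]
shift cm [ 0.13  8.09 -0.02] turn [-0.003 -0.007  0.   ] yaw -118.4
```

Bar at -27.8°, canister axis at about -28°: at the stops within measurement error. One retightening twist with a fresh grip will confirm it.

```bash
python3 -m inch '[[0,[0.1,3,0],[0,0,0]],[0,[0,3.5,0],[0,0,0]],[0,[0,1.5,0],[0,0,0]],[1,[0,0,0],[0,0,0]],[1,[0,0,0],[0,0,0]],[1,[0,0,0],[0,0,0]],[1,[0,0,0],[0,0,0]],[1,[0,0,0],[0,0,0]]]' 40
python3 go.py 0.6255 0.1487 0.104 -118
```

```text
t: 10.25
tool_pos: [0.6264, 0.1482, 0.1034]
eef_rot: [0.175, -0.176, -0.684, 0.686]
force: [0.9, 0.5, -5.7]
finger_gap: 0.156
t 10.25 pos [0.6264 0.1482 0.1034] F [ 0.9  0.5 -5.7] Tq [ 0.05 -0.13  0.44] gap 0.156 q [ 0.05  0.47  1.51 -0.    1.16  2.12]
shift cm [ 0.1  -0.06  0.  ] turn [-0.002 -0.012 -0.002] yaw -118.7
```

```bash
python3 -m inch '[[1,[0,0,0],[0,0.05,0]],[1,[0,0,0],[0,0.05,0]]]'
python3 go.py 0.6255 0.1487 0.104 -118
```

```text
t: 10.5
tool_pos: [0.6264, 0.1482, 0.1036]
eef_rot: [0.207, -0.208, -0.674, 0.678]
force: [0.8, -0.5, -0.8]
finger_gap: 0.153
t 10.5 pos [0.6264 0.1482 0.1036] F [ 0.8 -0.5 -0.8] Tq [-0.   -0.    2.57] gap 0.153 q [ 0.05  0.47  1.51 -0.01  1.16  2.22]
shift cm [ 0.1  -0.04  0.01] turn [-0.004 -0.107 -0.003] yaw -124.1
```

```bash
python3 -m inch '[[1,[0,0,0],[0,0.06,0]],[1,[0,0,0],[0,0.05,0]]]'
python3 go.py 0.6255 0.1487 0.104 -118
python3 -m inch '[[0,[0,0,0],[0,0,0]],[0,[0,0,0],[0,0,0]],[0,[0,0,0],[0,0,0]],[0,[0,0,0],[0,0,0]],[0,[0,-3,0],[0,-0.11,0]],[0,[0,-3,0],[0,-0.11,0]],[0,[0,-2,0],[0,0,0]],[0,[0,0,0],[0,0,0]]]'
python3 go.py 0.6255 0.1487 0.184 -118; python3 ang.py
```

```text
t: 10.75
tool_pos: [0.6266, 0.1484, 0.1041]
eef_rot: [0.237, -0.241, -0.663, 0.668]
force: [1.0, -0.4, -2.4]
finger_gap: 0.158
t 10.75 pos [0.6266 0.1484 0.1041] F [ 1.  -0.4 -2.4] Tq [-0.12 -0.26  4.62] gap 0.158 q [ 0.05  0.47  1.51 -0.01  1.16  2.31]
shift cm [0.1  0.01 0.05] turn [-0.007 -0.201 -0.008] yaw -129.5
t: 11.75
tool_pos: [0.6268, 0.149, 0.1868]
eef_rot: [0.163, -0.167, -0.685, 0.69]
force: [-0.1, -0.6, 0.2]
finger_gap: 1.001
t 11.75 pos [0.6268 0.149  0.1868] F [-0.1 -0.6  0.2] Tq [-0.03  0.03  0.  ] gap 1.001 q [ 0.05  0.38  1.45 -0.01  1.3   2.09]
shift cm [0.11 0.28 0.08] turn [-0.005  0.018 -0.007] yaw -117.0
bar ang -28.46449898721825 [0.63651935 0.14227678]
claw 0 -42 2
claw 180 -66 6
```

A further 4.6 N m moved the bar only 0.7°, so it is hard against the stops. One last look, with the arm lifted clear.

```bash
python3 -m inch '[[0,[0,-5,0],[0,0,0]],[0,[0,-3,0],[0,0,0]],[0,[0,0,0],[0,0,0]]]'
python3 - <<'E'
from h import *
a=snap('scene')['image'];b=snap('wrist')['image']
cv2.imwrite('pics/c7.png',np.hstack([cv2.resize(a[150:330,220:490],(400,267)),cv2.resize(b[:320],(400,267))])[:,:,::-1])
E
```

```text
t: 12.18
tool_pos: [0.6237, 0.1493, 0.261]
eef_rot: [0.168, -0.164, -0.684, 0.691]
force: [0.9, 1.3, 0.5]
finger_gap: 1.002
```

View pics/c7.png

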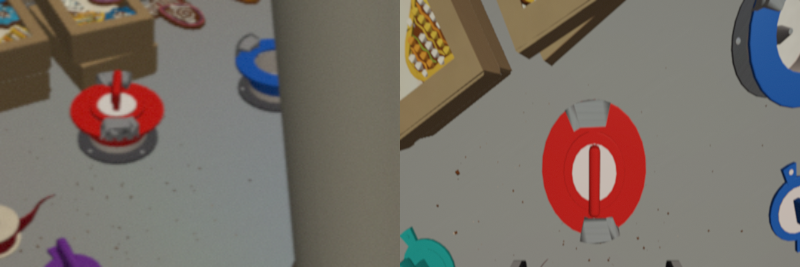

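The lid is flat on the flange with its ears under both claws, the bar (crop (595,180)) is in line with them, and the gripper is clear. The blue lid is still standing at right. Handing in.

```bash
python3 -c "
from h import *
print(env.hand_in())"
```

```text
the job is handed in; nothing more can be done
None
```

I lowered the red lid into the red canister, twisted it clockwise to the stops, let go and handed the job in at about 12 s. The blue lid and the look-alikes were not touched.

- **First twist:** the bar slipped about 12° in the pads at 5.4 N m. I let go, gripped it again and twisted to 4.6 N m.
- **Final angle:** the second twist moved the bar only from -27.8° to -28.5°, against a canister axis of about -28°, so it is at the stops to within 1–2°. That axis comes from one claw; the automatic reading of the other claw was unusable in both checks.
- **Seating:** the last picture shows the lid flat on the rim with both ears under the claws. The gripper was open and clear above it. The largest contact force I read was about 30 N, while lowering the lid.

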